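# Stand the slumped binder up and close the row with the bookend

### The arm

A 6-joint arm with a two-finger parallel gripper is mounted at the origin on the work surface. World frame = base frame: x ahead of the robot, y to its left, z up, the work surface at z = 0. Lengths are in m, angles in degrees, forces in N, time in s.
With the tool pointing down it reaches from about 0.25 to 0.85 m from the base axis. Payload 12.5 kg.
Tool frame: the origin (TCP) lies at the very end of the fingers, on their centre line; the grasp point (between the pads) lies 19 mm behind it; z points along the fingers, y is the line along which they close (so a half turn about z gives the same grasp; the last joint's range is limited). The gripper opens to 93 mm and grips with 3 to 60 N. Pads are 15 mm wide; open, the fingers measure 128 mm over their backs; the gripper's body (75 mm by 188 mm) begins 65 mm behind the grasp point.
Start: joints at [60.241, 20.094, 94.641, -0, 65.266, -4.847], TCP at [0.232, 0.499, 0.182] pointing down, gripper open.
Joint ranges: [-157.81, 157.81], [-45, 120.19], [0.68, 151.7], [-89.99, 269.99], [4.06, 180], [-164.3, 164.3]. Speed limits (degrees/s): [127.2, 127.2, 159.86, 180, 180, 180].

### API

Orientations are given as [roll, pitch, yaw] about the fixed x, y, z axes, in that order (R = Rz(yaw) Ry(pitch) Rx(roll)).
In Python, from station import observe, snapshot, hand_in gives the robot as it stands. The module is installed in compiled form; this text tells all that it offers.
- The arm moves only by the tool send_rows, never from a script. Its argument "increments" is a list that holds one entry, the list of rows, each a list of 7 numbers: the shift along the tool's x, y, z in m, then the turn, a rotation vector about the tool's x, y, z in degrees, then the finger opening in m, from 0 to 0.093. In form: [[[tx, ty, tz, ax, ay, az, grip], ...]]. A call has 1 to 12 rows; each row is the pose to reach, as a shift and turn from the pose commanded when the call began, along the tool's axes at that moment; what a row does not reach only later rows make up. A row lasts 1/10 s, in which the tool goes at most 50 mm and 8.59 degrees, less where a joint would pass 70% of its speed; a pose out of reach is approached as far as the arm can. A call with a gripper value outside its range is refused whole. The fingers move at their own pace and stop on an object; the grip force is fixed at half the most. Time passes only in rows, so rows that repeat a pose let the fingers close. It gives the time, the measured TCP pose, the force, the opening and the grip force at its end, in the units of the state.
- observe(): the state, without advancing time (a new reading comes with each control period).
- snapshot(name): name is "scene" or "side" or "wrist"; returns a dict with "frame" (400x640x3 uint8, red, green, blue), "vertical_fov" (degrees; the focal length in pixels is half the picture's height over the tangent of half this angle, whatever the lens; pixels are square), "cx", "cy" (the principal point, pixels), "world_to_cam" (4x4, takes a point from world to camera coordinates). Camera axes: x right, y down, z forward; pixel columns grow to the right and rows downward; lengths in m; the calibration is good to about 2 mm. A picture is of the moment at which its call begins. There is no depth.
- hand_in(): hands the job in; it is judged then, once.
The state is a dict: "time": time; "joint_pos": joint angles; "joint_velocities": joint speeds; "joint_torque": joint torques, N m; "tool_pos": TCP position; "orientation": TCP orientation; "wrist_force": force on the tool from outside, world axes, zero at the start; "torque": the same for the moment, N m; "finger_gap": opening from 0.0 (shut) to 1.0 (fully open); "grasp_force": force on a finger pad.
Only numpy, scipy, OpenCV 4.12 (cv2) and the standard library are available. Lean on these libraries where they do the work, as an engineer would, in place of code of your own. Each camera call takes 0.05 s, during which the arm holds its last target. There are 200 camera calls.

### The job

One binder at the end of the row has slumped over onto the wooden bookend. Push it back upright, leaving the bookend where it stands; then push the bookend along the counter until the binder stands tight against the row and the bookend tight and square against the binder. Only push: nothing is to be lifted or toppled, and the stationery on the counter is left alone.

Things in the scene. Friction and masses are not known exactly. Their poses are not given: they have to be found in the camera images.
- slumped: slumped binder: blue A4 lever arch file, 285 mm deep (x, spine at -x), 75 thick (y), 318 tall (z), about 0.65 kg. Origin: centre of its underside. Leans 0.38 to 0.55 rad to its +y, on the lower edge of its +y cover, that cover resting on the bookend's top. Pushed at the top it pivots on that edge, drops upright by itself from about 0.25 rad, and then stands 8 to 30 mm short of the neighbour
- slumped_top_edge (a point): point on the slumped binder: middle (along x) of the top edge of its +y cover, the cover on the overhanging side; 318 mm above the underside and 37.5 mm in y from the origin
- neighbour: the upright binder next to it, same size, full, about 2 kg, loose; origin: centre of its underside, y along the row
- end_binder: the upright binder between the neighbour and the end panel, same size, full, about 2.2 kg, loose; origin: centre of its underside
- end_panel: grey steel end panel fixed to the counter, 290 mm long (x), 300 mm tall, that stops the row. Origin: at counter height in the middle of the face that the binders stand against; its +y is the direction in which the row runs: end panel, end binder, neighbour, slumped binder, bookend
- bookend: loose wooden bookend, about 0.7 kg: upright board 130 mm wide (x), 15 thick, 180 tall; foot board 22 tall reaching to 150 mm in +y; a diagonal brace from 155 mm up the upright to 120 mm along the foot. Origin: at counter height, middle of the upright's face towards the binders; y points away from them. Pushed low at the foot's end it slides without tipping; with the binder that takes 5 to 15 N
- bookend_toe (a point): middle of the end face of the bookend's foot, 150 mm in y from its origin and 11 mm above the counter: where to push it
- pen_cup: bystander: dark steel cup, 76 mm across, 100 mm tall; origin: centre of its underside
- hole_punch: bystander: two-hole punch 120 x 50 x 55 mm; origin: centre of its underside
- stapler: bystander: stapler 140 x 36 x 60 mm; origin: centre of its underside
Mind the look-alikes: they are no part of the job. Of the things that look like the bookend, take the one that is farthest to the robot's left at the start.

How it is judged (in metres and radians):
On the way, in this order (a step that is already met when the one before it is completed fails the run):
1. the slumped binder stands upright, the bookend not yet moved (angle between slumped's own z axis and vertical below 0.06 rad and distance of bookend from where it was at the start of the episode below 0.015 m), for 0.3 s.
2. the row is closed up by the bookend (y of bookend in the frame of slumped below 0.0455 m and y of slumped in the frame of neighbour below 0.083 m), for 0.2 s.
At the end, for the whole second after the job is handed in: Binders and bookend stand upright (0.05 rad) and at rest; gaps neighbour-binder and binder-bookend each under 8 mm; binder and bookend square to the row (0.08 rad), the binder within 50 mm of its neighbour in depth, the bookend within 70 mm of the binder's middle (all of step 2 and angle between each of slumped, neighbour, end_binder, bookend's own z axis and vertical below 0.05 rad and y of slumped in the frame of neighbour above 0.07 m and x of slumped in the frame of neighbour between -0.05 and 0.05 m and y of bookend in the frame of slumped above 0.03 m and x of bookend in the frame of slumped between -0.07 and 0.07 m and angle between the y axis of bookend and the y axis of slumped, either way round below 0.08 rad and angle between the y axis of slumped and the y axis of neighbour, either way round below 0.08 rad and height (world z) of slumped below 0.006 m and linear speed of each of slumped, bookend below 0.02 m/s); the robot touches nothing.
It fails at once if the slumped binder is lifted off the counter (height (world z) of slumped above 0.035 m).
It fails at once if the slumped binder is toppled (angle between slumped's own z axis and vertical above 0.9 rad).
It fails at once if the bookend is lifted or toppled (height (world z) of bookend above 0.015 m or angle between bookend's own z axis and vertical above 0.35 rad).
It fails at once if another binder is lifted, tipped or shoved away (height (world z) of any of neighbour, end_binder above 0.02 m or angle between any of neighbour, end_binder's own z axis and vertical above 0.2 rad or distance of any of neighbour, end_binder from where it was at the start of the episode above 0.03 m).
It fails at once if the stationery is disturbed (distance of any of pen_cup, hole_punch, stapler from where it was at the start of the episode above 0.02 m).
It also fails if it takes over 58 s, if anything falls off the work surface, if the arm or the gripper's body presses on something with over 40 N, if the wrist force passes 120 N, or if a joint passes its speed limit or range.

## Working session

There is one attempt and no reset: what is moved stays moved. The work goes in short steps, Python scripts to look and compute and a tool call to move; the robot and the scene stay as the last step left them, time stands still between calls to the robot, and variables do not carry over. Pictures are saved under pics/ and viewed, at most 10 in all, crops included, and the job is handed in when it is done.

Besides the shell and the picture viewer there is one more tool, called after ">>>" as name(argument=value, ...) on one line, values as JSON. send_rows: Moves the arm, as the interface text tells. Its arguments: {"type":"object","properties":{"increments":{"type":"array"}},"required":["increments"]}

```bash
mkdir -p pics
cat > h.py <<'E'
import numpy as np, cv2
from station import observe, snapshot, hand_in
def K(s):
    f=200/np.tan(np.radians(s["vertical_fov"])/2); return f,s["cx"],s["cy"]
def ray(s,u,v):
    f,cx,cy=K(s); M=np.array(s["world_to_cam"]); R,t=M[:3,:3],M[:3,3]
    d=R.T@np.array([(u-cx)/f,(v-cy)/f,1]); return -R.T@t,d
def onplane(s,u,v,z=0.,ax=2):
    o,d=ray(s,u,v); return o+d*(z-o[ax])/d[ax]
def tri(s1,p1,s2,p2):
    o1,d1=ray(s1,*p1); o2,d2=ray(s2,*p2)
    k=np.linalg.lstsq(np.c_[d1,-d2],o2-o1,rcond=None)[0]
    a,b=o1+k[0]*d1,o2+k[1]*d2; return (a+b)/2,np.linalg.norm(a-b)
def proj(s,p):
    f,cx,cy=K(s); q=np.array(s["world_to_cam"])@np.r_[p,1]; return q[0]/q[2]*f+cx,q[1]/q[2]*f+cy
def save(s,n): cv2.imwrite("pics/"+n+".png",s["frame"][:,:,::-1])
E
python3 - <<'E'
from h import *
import pickle
S={n:snapshot(n) for n in("scene","side")}
pickle.dump(S,open("s0.pkl","wb"))
for n in S:
    save(S[n],n+"0"); o,d=ray(S[n],320,200); print(n,o.round(3),d.round(2),K(S[n]))
print(observe())
E
```

```text
scene [0.391 0.519 1.51 ] [ 0.05 -0.33 -0.94] (np.float64(425.998788354948), 315.4718727865444, 206.0196112149338)
side [ 0.771 -0.073  1.204] [-0.29  0.12 -0.95] (np.float64(366.3063578471936), 320.22003316099057, 198.61070173452072)
{'time': 0.1, 'joint_pos': array([ 6.02404412e+01,  2.01203611e+01,  9.46729912e+01, -7.01743319e-04,
        6.52645143e+01, -4.84674296e+00]), 'joint_velocities': array([ 0.00332873, -0.19749082, -0.17710567, -0.02471   ,  0.14309616,
       -0.05531844]), 'joint_torque': array([ 2.25567775e-03, -4.98028672e+01, -2.85706830e+01,  7.01134675e-02,
        2.39146646e-02, -4.91598553e-05]), 'tool_pos': array([0.23148776, 0.49853751, 0.18196571]), 'orientation': array([-1.79942286e+02, -4.25441338e-03,  1.55087476e+02]), 'wrist_force': array([ 0.57401691, -0.53755405,  0.34189188]), 'torque': array([-0.05292047,  0.02523066, -0.00327107]), 'grasp_force': 0.0, 'finger_gap': 1.0002479999701566}
```

View pics/scene0.png

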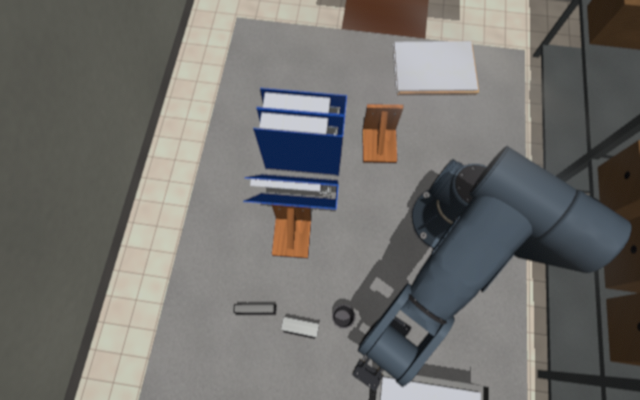

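View pics/side0.png

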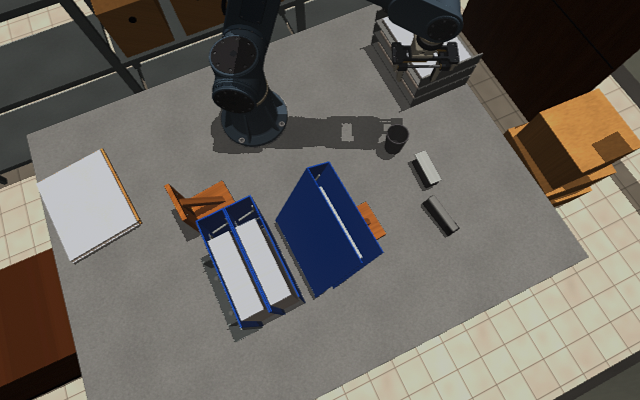

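Two things in the scene view look like the bookend: one at about (383,133) and one at about (291,232). +y (the robot's left) runs down the picture, so the one at (291,232), under the leaning binder, is farthest left. I'll confirm that in an enlarged crop.

Run:
```python
from h import *
import pickle
S=pickle.load(open("s0.pkl","rb"));s=S["scene"]
c=s["frame"][80:280,225:425,::-1]
cv2.imwrite("pics/crop0.png",cv2.resize(c,None,fx=3,fy=3,interpolation=cv2.INTER_CUBIC))
for n,s in S.items():
    hsv=cv2.cvtColor(s["frame"],cv2.COLOR_RGB2HSV)
    for nm,lo,hi in(("wood",(5,120,60),(20,255,255)),("blue",(105,140,30),(125,255,255))):
        m=cv2.inRange(hsv,lo,hi); 
        cs,_=cv2.findContours(m,cv2.RETR_EXTERNAL,cv2.CHAIN_APPROX_NONE)
        for q in cs:
            a=cv2.contourArea(q); x,y,w,h=cv2.boundingRect(q)
            if a>150 and 160<x<440 and 80<y<300: print(n,nm,a,(x,y,w,h),cv2.approxPolyDP(q,2.5,True)[:,0].tolist())
s=S["scene"]
for p in[(272,256),(309,257),(310,207)]: print(p,onplane(s,*p,.022).round(3))
for nm,p in dict(cup=(344,316),punch=(300,327),stapler=(254,308)).items(): print(nm,onplane(s,*p,.05).round(3))
```

```text
scene wood 1624.5 (272, 206, 38, 52) [[273, 206], [277, 217], [272, 253], [306, 257], [309, 209]]
scene wood 1529.5 (363, 105, 39, 57) [[368, 105], [363, 129], [364, 161], [395, 161], [394, 124], [387, 122], [385, 111], [379, 113], [374, 109], [401, 106]]
scene blue 640.0 (247, 194, 89, 15) [[247, 200], [335, 208], [335, 200], [261, 194]]
scene blue 195.0 (251, 176, 87, 11) [[251, 177], [337, 186], [336, 181]]
scene blue 3432.0 (254, 89, 92, 85) [[261, 89], [262, 95], [265, 90], [329, 95], [331, 104], [341, 107], [339, 114], [257, 108], [259, 114], [265, 110], [327, 116], [329, 124], [339, 127], [336, 136], [254, 129], [266, 167], [337, 173], [345, 96]]
side wood 368.0 (357, 202, 29, 38) [[364, 202], [357, 206], [377, 239], [385, 233]]
side wood 1065.5 (164, 181, 71, 40) [[234, 201], [222, 181], [178, 202], [170, 186], [164, 186], [182, 220], [186, 218], [180, 206], [222, 201], [220, 204], [191, 206], [199, 218]]
side blue 2013.0 (196, 195, 108, 133) [[250, 195], [196, 220], [241, 327], [258, 324], [239, 321], [205, 241], [209, 239], [209, 232], [215, 236], [226, 230], [232, 231], [268, 311], [284, 313], [268, 304], [235, 232], [234, 220], [239, 224], [260, 217], [262, 223], [258, 222], [265, 227], [303, 301]]
side blue 7942.0 (276, 162, 107, 135) [[329, 162], [306, 168], [276, 218], [315, 296], [331, 285], [336, 286], [382, 252]]
(272, 256) [0.602 0.237 0.022]
(309, 257) [0.472 0.221 0.022]
(310, 207) [0.496 0.036 0.022]
cup [0.325 0.406 0.05 ]
punch [0.464 0.463 0.05 ]
stapler [0.626 0.425 0.05 ]
```

View pics/crop0.png

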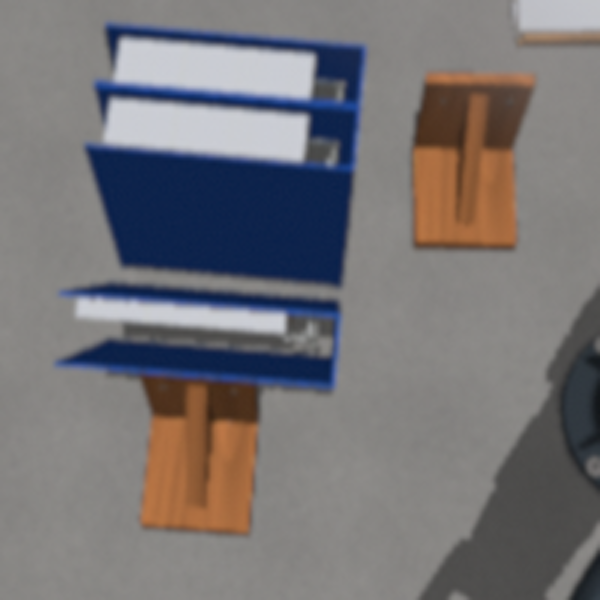

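The crop shows the bookend at crop (142–258, 375–533). It stands under the slumped binder, with its toe edge at full-frame (272,256)–(308,258). The look-alike at (383,133) stands free beside the row. The binder's +y top edge runs from (244,202) to (336,209).

Run:
```python
from h import *
import pickle
S=pickle.load(open("s0.pkl","rb"));s=S["scene"];e=S["side"]
c=lambda u,v:(225+u/3-.33,80+v/3-.33)
def line(n,a,b):
    d=b-a; print(n,a.round(3),b.round(3),"len",np.linalg.norm(d).round(3),"yaw",np.degrees(np.arctan2(d[1],d[0])).round(1),"mid",((a+b)/2).round(3))
line("toe",onplane(s,*c(250,534),.011),onplane(s,*c(142,528),.011))
line("nb top",onplane(s,*c(353,170),.318),onplane(s,*c(87,147),.318))
line("nb base",onplane(s,*c(341,285),0),onplane(s,*c(121,267),0))
a,ea=tri(s,c(333,390),e,(329,162)); b,eb=tri(s,c(57,365),e,(382,252)); print(ea,eb); line("slump top",a,b)
```

```text
toe [0.475 0.222 0.011] [0.604 0.233 0.011] len 0.129 yaw 5.1 mid [0.54  0.228 0.011]
nb top [ 0.411 -0.112  0.318] [ 0.69  -0.099  0.318] len 0.28 yaw 2.7 mid [ 0.55  -0.105  0.318]
nb base [ 0.41  -0.115  0.   ] [ 0.693 -0.1    0.   ] len 0.283 yaw 3.2 mid [ 0.552 -0.108  0.   ]
0.0001776593406690372 0.00013707477013118796
slump top [0.4   0.117 0.279] [0.682 0.131 0.28 ] len 0.283 yaw 2.9 mid [0.541 0.124 0.279]
```

>>> send_rows(increments=[[[0,0,-0.05,0,0,8,0.093],[0,0,-0.068,0,0,16,0.093],[-0.04,-0.014,-0.068,0,0,23,0.093],[-0.08,-0.028,-0.068,0,0,31,0.093],[-0.125,-0.043,-0.068,0,0,39,0.093],[-0.17,-0.059,-0.068,0,0,47,0.093],[-0.215,-0.074,-0.068,0,0,55,0.093],[-0.26,-0.09,-0.068,0,0,62,0.093],[-0.305,-0.105,-0.068,0,0,62,0.093],[-0.35,-0.121,-0.068,0,0,62,0.093],[-0.385,-0.133,-0.068,0,0,62,0.093],[-0.406,-0.14,-0.068,0,0,62,0.093]]])

```text
time: 1.3
tool_pos: [0.5424, 0.1985, 0.2499]
orientation: [-180.0, 0.0, 93.0]
wrist_force: [-0.0, 0.3, 0.1]
finger_gap: 0.996
grasp_force: 0.0
```

>>> send_rows(increments=[[[-0.03,0,0,0,0,0,0.093],[-0.055,0,0,0,0,0,0.093],[-0.062,0,0,0,0,0,0.093],[-0.067,0,0,0,0,0,0.093],[-0.072,0,0,0,0,0,0.093],[-0.078,0,0,0,0,0,0.093],[-0.084,0,0,0,0,0,0.093],[-0.09,0,0,0,0,0,0.093],[-0.096,0,0,0,0,0,0.093],[-0.102,0,0,0,0,0,0.093],[-0.108,0,0,0,0,0,0.093],[-0.112,0,0,0,0,0,0.093]]])

```text
time: 2.5
tool_pos: [0.547, 0.0884, 0.2504]
orientation: [-180.0, 0.0, 93.1]
wrist_force: [-0.2, -0.4, 0.2]
finger_gap: 1.002
grasp_force: 0.0
```

>>> send_rows(increments=[[[-0.005,0,0,0,0,0,0.093],[-0.01,0,0,0,0,0,0.093],[-0.015,0,0,0,0,0,0.093],[-0.02,0,0,0,0,0,0.093],[-0.025,0,0,0,0,0,0.093],[-0.03,0,0,0,0,0,0.093],[-0.035,0,0,0,0,0,0.093],[-0.038,0,0,0,0,0,0.093],[-0.038,0,0,0,0,0,0.093],[-0.038,0,0,0,0,0,0.093],[-0.038,0,0,0,0,0,0.093]]])

```text
time: 3.6
tool_pos: [0.549, 0.0512, 0.2504]
orientation: [180.0, -0.0, 93.1]
wrist_force: [0.1, 0.4, 0.3]
finger_gap: 0.997
grasp_force: 0.0
```

Run:
```python
from h import *
s=snapshot("side"); c=snapshot("scene"); save(s,"x"); save(c,"y")
a=s["frame"][120:340,160:480,::-1]; b=c["frame"][80:300,200:440,::-1]
cv2.imwrite("pics/mid.png",cv2.resize(np.hstack([a,b]),None,fx=1.42,fy=1.42,interpolation=cv2.INTER_CUBIC))
```

```text
(no output)
```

View pics/mid.png

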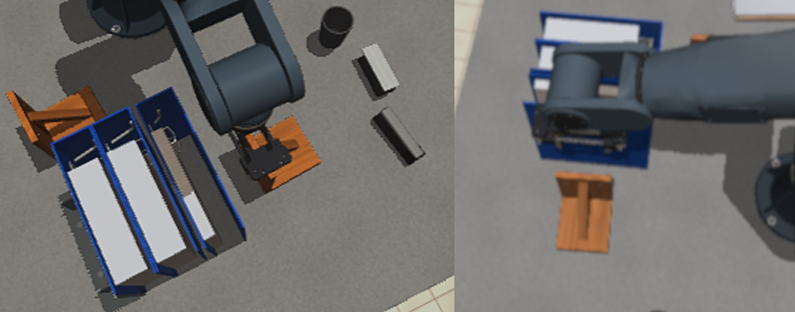

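The side crop shows the binder upright beside the row (side crop 140–245, 90–265), and the bookend is still standing in place. I'll back off and measure.

>>> send_rows(increments=[[[0.03,0,0,0,0,0,0.093],[0.08,0,0,0,0,0,0.093],[0.13,0,0,0,0,0,0.093],[0.18,0,0,0,0,0,0.093],[0.22,0,0,0,0,0,0.093],[0.225,0,0,0,0,0,0.093],[0.225,0,0,0,0,0,0.093]]])

```text
time: 4.4
tool_pos: [0.5365, 0.2766, 0.2501]
orientation: [-180.0, 0.0, 93.2]
wrist_force: [-0.3, -0.9, -0.4]
finger_gap: 1.0
grasp_force: 0.0
```

Run:
```python
from h import *
import pickle
S={n:snapshot(n) for n in("scene","side")}
pickle.dump(S,open("s1.pkl","wb"))
a=S["side"]["frame"][140:320,180:400,::-1]; b=S["scene"]["frame"][85:265,235:435,::-1]
a,b=[cv2.resize(i,None,fx=f,fy=f,interpolation=cv2.INTER_CUBIC) for i,f in((a,1.8),(b,2.35))]
h=423; a=cv2.copyMakeBorder(a,0,h-a.shape[0],0,0,cv2.BORDER_CONSTANT)
cv2.imwrite("pics/up.png",np.hstack([b,a])[:,:800]); print(b.shape)
```

```text
(423, 470, 3)
```

View pics/up.png

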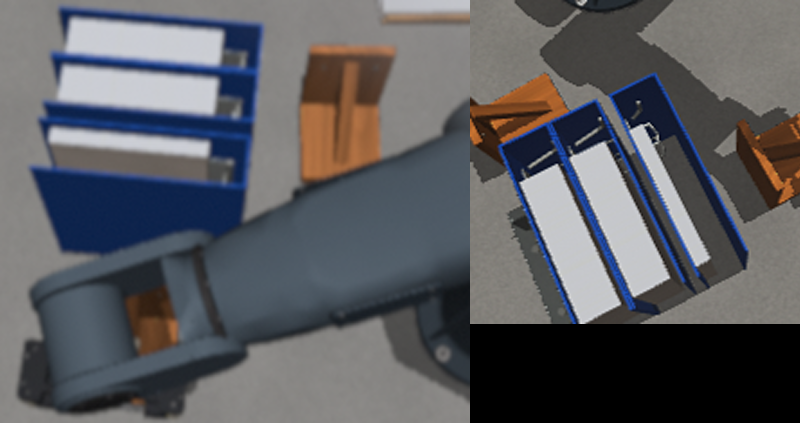

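The binder is upright: its +y cover's top edge runs from crop (30,168) to (247,187), parallel to the neighbour's at (43,103)–(255,123), with a small gap between them.

Run:
```python
from h import *
import pickle
s=pickle.load(open("s1.pkl","rb"))["scene"]
c=lambda u,v:(235+u/2.35-.3,85+v/2.35-.3)
def line(n,a,b):
    d=b-a; print(n,a.round(3),b.round(3),"yaw",np.degrees(np.arctan2(d[1],d[0])).round(1),"mid",((a+b)/2).round(3))
line("nb+",onplane(s,*c(255,123),.318),onplane(s,*c(43,103),.318))
line("sl-",onplane(s,*c(250,138),.318),onplane(s,*c(40,120),.318))
line("sl+",onplane(s,*c(247,187),.318),onplane(s,*c(30,168),.318))
im=cv2.imread("pics/y.png"); m=cv2.inRange(cv2.cvtColor(im,cv2.COLOR_BGR2HSV),(5,120,60),(20,255,255))
m[:,345:]=0; m[:195]=0; m[270:]=0
q=max(cv2.findContours(m,0,cv2.CHAIN_APPROX_NONE)[0],key=cv2.contourArea); P=cv2.approxPolyDP(q,2,True)[:,0]; print(P.tolist())
# bottom edge fit
xs=np.arange(277,305); ys=[np.where(m[:,x])[0].max()+.5 for x in xs]; k=np.polyfit(xs,ys,1)
line("toe",onplane(s,307.5,np.polyval(k,307.5),.005),onplane(s,272,np.polyval(k,272),.005))
xs=np.arange(278,305); ys=[np.where(m[:,x])[0].min() for x in xs]; k=np.polyfit(xs,ys,1)
line("top",onplane(s,309,np.polyval(k,309),.18),onplane(s,273,np.polyval(k,273),.18))
```

```text
nb+ [ 0.408 -0.11   0.318] [ 0.692 -0.099  0.318] yaw 2.2 mid [ 0.55  -0.104  0.318]
sl- [ 0.411 -0.087  0.318] [ 0.691 -0.073  0.318] yaw 2.8 mid [ 0.551 -0.08   0.318]
sl+ [ 0.406 -0.016  0.318] [ 0.69  -0.003  0.318] yaw 2.8 mid [ 0.548 -0.01   0.318]
[[273, 201], [277, 217], [272, 253], [306, 257], [309, 204]]
toe [0.478 0.219 0.005] [0.605 0.23  0.005] yaw 4.8 mid [0.541 0.224 0.005]
top [0.49  0.076 0.18 ] [0.609 0.087 0.18 ] yaw 5.0 mid [0.55  0.081 0.18 ]
```

>>> send_rows(increments=[[[0,0.004,0.05,0,0,0.4,0.093],[0,0.004,0.1,0,0,0.4,0.093],[0,0.004,0.14,0,0,0.4,0.093],[0,0.004,0.18,0,0,0.4,0.093],[0,0.004,0.21,0,0,0.4,0.093],[0,0.004,0.23,0,0,0.4,0.093],[0,0.004,0.238,0,0,0.4,0.093],[0,0.004,0.241,0,0,0.4,0.093],[0,0.004,0.241,0,0,0.4,0.093]]])

```text
time: 5.4
tool_pos: [0.5415, 0.2756, 0.0102]
orientation: [179.9, -0.0, 92.6]
wrist_force: [-0.4, 0.6, 0.4]
finger_gap: 1.002
grasp_force: 0.0
```

>>> send_rows(increments=[[[-0.01,0,0,0,0,0,0.093],[-0.02,0,0,0,0,0,0.093],[-0.026,0,0,0,0,0,0.093],[-0.032,0,0,0,0,0,0.093],[-0.037,0,0,0,0,0,0.093],[-0.042,0,0,0,0,0,0.093],[-0.047,0,0,0,0,0,0.093],[-0.052,0,0,0,0,0,0.093],[-0.057,0,0,0,0,0,0.093],[-0.062,0,0,0,0,0,0.093],[-0.067,0,0,0,0,0,0.093],[-0.072,0,0,0,0,0,0.093]]])

```text
time: 6.6
tool_pos: [0.5442, 0.2036, 0.0094]
orientation: [-180.0, 0.0, 92.7]
wrist_force: [-1.1, -0.2, 0.5]
finger_gap: 1.001
grasp_force: 0.0
```

Run:
```python
from h import *
print({k:np.round(v,3) for k,v in observe().items() if k in("tool_pos","wrist_force","time")})
s=snapshot("side"); w=snapshot("wrist")
a=cv2.resize(s["frame"][140:320,180:420,::-1],(400,300)); b=cv2.resize(w["frame"][:,:,::-1],(400,250))
cv2.imwrite("pics/push.png",np.hstack([a,cv2.copyMakeBorder(b,0,50,0,0,cv2.BORDER_CONSTANT)]))
```

```text
{'time': np.float64(6.6), 'tool_pos': array([0.544, 0.204, 0.009]), 'wrist_force': array([-1.07 , -0.186,  0.516])}
```

View pics/push.png

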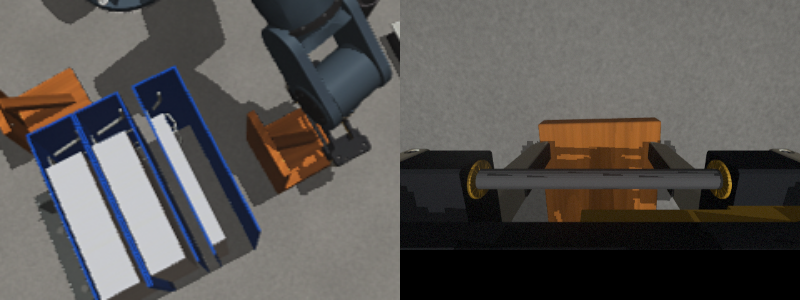

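Run:
```python
from h import *
import pickle
A=pickle.load(open("s1.pkl","rb"))["side"]; B=snapshot("side"); C=snapshot("scene")
print(observe()["tool_pos"])
for s in(A,B):
    m=cv2.inRange(cv2.cvtColor(s["frame"],cv2.COLOR_RGB2HSV),(5,120,40),(20,255,255)); m[:,:310]=0;m[:,450:]=0;m[:170]=0;m[300:]=0
    q=max(cv2.findContours(m,0,cv2.CHAIN_APPROX_NONE)[0],key=cv2.contourArea); P=cv2.approxPolyDP(q,2,True)[:,0]
    print([(p.tolist(),onplane(s,*p,.18)[:2].round(3).tolist(),onplane(s,*p,.022)[:2].round(3).tolist()) for p in P])
for dx in(-.055,.055):
    print("tip",proj(B,np.array([.544+dx,.2036,.009])))
b=cv2.resize(B["frame"][180:280,300:420,::-1],(600,500),interpolation=cv2.INTER_CUBIC)
cv2.imwrite("pics/z.png",b)
```

```text
[0.54429024 0.20395359 0.00946581]
[([366, 202], [0.522, 0.18], [0.483, 0.219]), ([340, 216], [0.528, 0.093], [0.49, 0.118]), ([332, 206], [0.491, 0.085], [0.447, 0.109]), ([328, 208], [0.491, 0.071], [0.448, 0.094]), ([328, 223], [0.532, 0.052], [0.495, 0.071]), ([347, 255], [0.638, 0.061], [0.618, 0.081]), ([385, 233], [0.628, 0.187], [0.606, 0.227])]
[([360, 205], [0.523, 0.16], [0.484, 0.196]), ([338, 216], [0.525, 0.087], [0.488, 0.112]), ([332, 206], [0.491, 0.085], [0.447, 0.109]), ([328, 208], [0.491, 0.071], [0.448, 0.094]), ([328, 223], [0.532, 0.052], [0.495, 0.071]), ([347, 255], [0.638, 0.061], [0.618, 0.081]), ([377, 239], [0.633, 0.158], [0.612, 0.194]), ([378, 236], [0.627, 0.165], [0.605, 0.201]), ([372, 230], [0.604, 0.157], [0.578, 0.193]), ([373, 225], [0.592, 0.167], [0.565, 0.204])]
tip (np.float64(362.21512193644173), np.float64(206.43152781267085))
tip (np.float64(377.2798430103163), np.float64(235.0374868292731))
```

View pics/z.png

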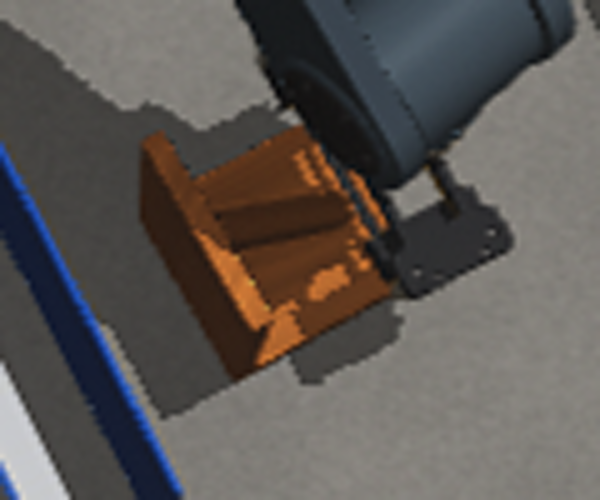

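Run:
```python
from h import *
w=snapshot("wrist"); save(w,"w1")
f=w["frame"][150:370,:,::-1].copy()
for p in[(.498,.2),(.592,.208),(.48,.2),(.606,.208)]: print("tip",p,np.round(proj(w,np.array([*p,.0095])),0))
for p in[(.475,.222),(.604,.233)]: print("toe top",p,np.round(proj(w,np.array([*p,.022])),0))
for p in[(.49,.076),(.609,.087)]: print("upr top",p,np.round(proj(w,np.array([*p,.18])),0))
cv2.imwrite("pics/w1c.png",cv2.convertScaleAbs(cv2.resize(f,(800,275)),alpha=1.6,beta=30))
print(ray(w,320,200))
```

```text
tip (0.498, 0.2) [254. 223.]
tip (0.592, 0.208) [386. 218.]
tip (0.48, 0.2) [229. 222.]
tip (0.606, 0.208) [405. 219.]
toe top (0.475, 0.222) [214. 195.]
toe top (0.604, 0.233) [412. 188.]
upr top (0.49, 0.076) [ 88. 880.]
upr top (0.609, 0.087) [550. 871.]
(array([0.54125985, 0.26920962, 0.21288962]), array([ 0.01566199, -0.23972419, -0.9707289 ]))
```

View pics/w1c.png

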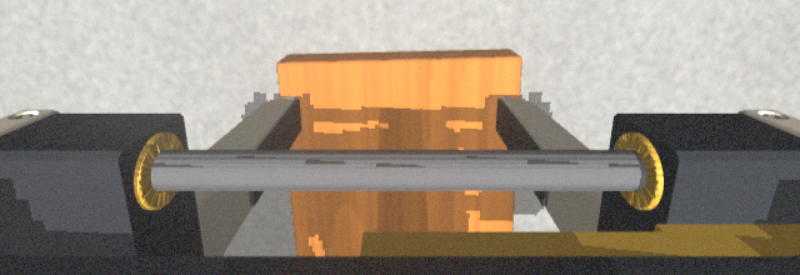

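The wrist view shows the toe edge unmoved at about (222,195)–(416,190), with the open fingertips lying over the foot and no force on them. The open fingers evidently retract behind the TCP and passed just above the 22 mm foot. I'll back off, partly close the fingers so the tips come down, and go slightly lower.

>>> send_rows(increments=[[[0.01,0,0,0,0,0,0.093],[0.03,0,0,0,0,0,0.093],[0.06,0,0,0,0,0,0.093],[0.072,0,0,0,0,0,0.06],[0.072,0,0,0,0,0,0.045],[0.072,0,0.001,0,0,0,0.045],[0.072,0,0.002,0,0,0,0.045],[0.072,0,0.003,0,0,0,0.045],[0.072,0,0.004,0,0,0,0.045],[0.072,0,0.004,0,0,0,0.045],[0.072,0,0.004,0,0,0,0.045]]])

```text
time: 7.95
tool_pos: [0.5409, 0.2757, 0.0054]
orientation: [-180.0, 0.0, 92.7]
wrist_force: [-0.5, -0.1, -0.2]
finger_gap: 0.494
grasp_force: 0.0
```

>>> send_rows(increments=[[[-0.01,0,0,0,0,0,0.045],[-0.02,0,0,0,0,0,0.045],[-0.026,0,0,0,0,0,0.045],[-0.032,0,0,0,0,0,0.045],[-0.037,0,0,0,0,0,0.045],[-0.041,0,0,0,0,0,0.045],[-0.045,0,0,0,0,0,0.045],[-0.049,0,0,0,0,0,0.045],[-0.053,0,0,0,0,0,0.045],[-0.057,0,0,0,0,0,0.045]]])

```text
time: 8.95
tool_pos: [0.5435, 0.2187, 0.0055]
orientation: [180.0, -0.0, 92.7]
wrist_force: [0.5, 0.4, 0.1]
finger_gap: 0.485
grasp_force: 0.0
```

```bash
cat > chk.py <<'E'
from h import *
B=snapshot("side"); o=observe(); print(o["tool_pos"].round(4),o["wrist_force"].round(2),o["time"])
m=cv2.inRange(cv2.cvtColor(B["frame"],cv2.COLOR_RGB2HSV),(5,120,40),(20,255,255)); m[:,:290]=0;m[:,450:]=0;m[:170]=0;m[300:]=0
q=max(cv2.findContours(m,0,cv2.CHAIN_APPROX_NONE)[0],key=cv2.contourArea); P=cv2.approxPolyDP(q,2,True)[:,0]
print([(p.tolist(),onplane(B,*p,.18)[:2].round(3).tolist()) for p in P])
E
python3 chk.py
```

```text
[0.5435 0.2182 0.0054] [0.81 0.35 0.81] 9.0
[([363, 203], [0.521, 0.171]), ([338, 216], [0.525, 0.087]), ([332, 206], [0.491, 0.085]), ([328, 208], [0.491, 0.071]), ([328, 223], [0.532, 0.052]), ([347, 255], [0.638, 0.061]), ([383, 234], [0.628, 0.18]), ([380, 225], [0.601, 0.185]), ([375, 226], [0.597, 0.17]), ([372, 214], [0.562, 0.179])]
```

Run:
```python
from h import *
w=snapshot("wrist"); save(w,"w2")
for p in[(.52,.2185,.0055),(.567,.2185,.0055),(.52,.2185,.035),(.567,.2185,.035)]: print(p,np.round(proj(w,np.array(p)),0))
f=w["frame"][150:350,170:470,::-1]
cv2.imwrite("pics/w2c.png",cv2.convertScaleAbs(cv2.resize(f,(780,520),interpolation=cv2.INTER_CUBIC),alpha=1.8,beta=40))
```

```text
(0.52, 0.2185, 0.0055) [286. 219.]
(0.567, 0.2185, 0.0055) [351. 222.]
(0.52, 0.2185, 0.035) [280. 233.]
(0.567, 0.2185, 0.035) [357. 236.]
```

View pics/w2c.png

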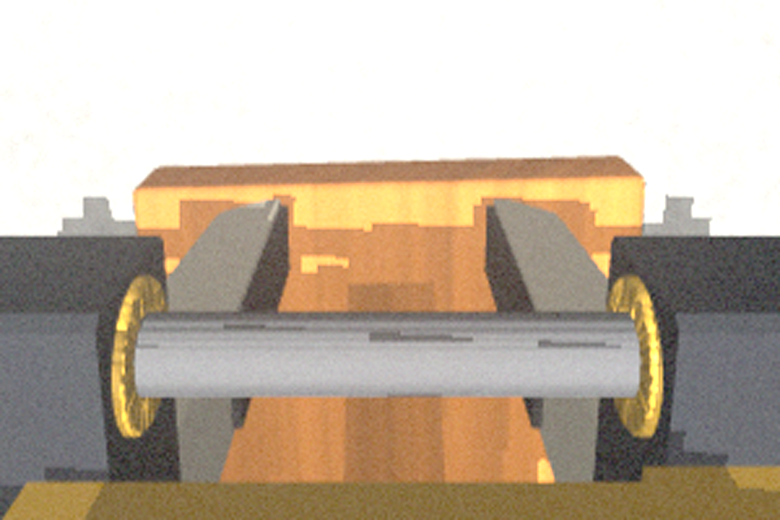

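The tips still hover over the foot (at about (275,227) and (364,227)), so they end higher than the TCP reading. I'll back off and probe downwards for the counter.

>>> send_rows(increments=[[[0.02,0,0,0,0,0,0.045],[0.045,0,0,0,0,0,0.045],[0.06,0,0,0,0,0,0.045],[0.06,0,0.002,0,0,0,0.045],[0.06,0,0.004,0,0,0,0.045],[0.06,0,0.005,0,0,0,0.045],[0.06,0,0.006,0,0,0,0.045],[0.06,0,0.006,0,0,0,0.045]]])

```text
time: 9.85
tool_pos: [0.5408, 0.2784, -0.0007]
orientation: [-180.0, 0.0, 92.7]
wrist_force: [0.4, -0.2, -0.2]
finger_gap: 0.486
grasp_force: 0.0
```

>>> send_rows(increments=[[[0,0,0.001,0,0,0,0.045],[0,0,0.002,0,0,0,0.045],[0,0,0.003,0,0,0,0.045],[0,0,0.003,0,0,0,0.045]]])

```text
time: 10.25
tool_pos: [0.5406, 0.2789, -0.0037]
orientation: [-180.0, 0.0, 92.7]
wrist_force: [0.4, -0.7, 0.4]
finger_gap: 0.485
grasp_force: 0.0
```

Still no counter contact at -4 mm, so the tips do sit higher than reported. I'll go on in small steps.

>>> send_rows(increments=[[[0,0,0.001,0,0,0,0.045],[0,0,0.002,0,0,0,0.045],[0,0,0.003,0,0,0,0.045],[0,0,0.004,0,0,0,0.045],[0,0,0.004,0,0,0,0.045]]])

```text
time: 10.75
tool_pos: [0.5406, 0.2789, -0.0077]
orientation: [-180.0, 0.0, 92.7]
wrist_force: [0.7, 0.2, -0.3]
finger_gap: 0.485
grasp_force: 0.0
```

>>> send_rows(increments=[[[0,0,0.001,0,0,0,0.045],[0,0,0.002,0,0,0,0.045],[0,0,0.003,0,0,0,0.045],[0,0,0.003,0,0,0,0.045]]])

```text
time: 11.15
tool_pos: [0.5406, 0.2789, -0.0107]
orientation: [-180.0, 0.0, 92.7]
wrist_force: [0.6, -0.5, -0.1]
finger_gap: 0.485
grasp_force: 0.0
```

>>> send_rows(increments=[[[0,0,0.001,0,0,0,0.045],[0,0,0.002,0,0,0,0.045],[0,0,0.003,0,0,0,0.045],[0,0,0.003,0,0,0,0.045]]])

```text
time: 11.55
tool_pos: [0.5406, 0.2789, -0.0138]
orientation: [-180.0, 0.0, 92.7]
wrist_force: [-0.8, 0.1, 0.3]
finger_gap: 0.488
grasp_force: 0.0
```

>>> send_rows(increments=[[[0,0,0.001,0,0,0,0.045],[0,0,0.002,0,0,0,0.045],[0,0,0.003,0,0,0,0.045],[0,0,0.003,0,0,0,0.045]]])

```text
time: 11.95
tool_pos: [0.5406, 0.2789, -0.0168]
orientation: [-180.0, 0.0, 92.7]
wrist_force: [-0.2, 0.9, 0.4]
finger_gap: 0.486
grasp_force: 0.0
```

>>> send_rows(increments=[[[0,0,0.001,0,0,0,0.045],[0,0,0.002,0,0,0,0.045],[0,0,0.003,0,0,0,0.045],[0,0,0.003,0,0,0,0.045]]])

```text
time: 12.35
tool_pos: [0.5406, 0.2789, -0.0197]
orientation: [-180.0, 0.0, 92.7]
wrist_force: [0.5, 1.4, 0.2]
finger_gap: 0.485
grasp_force: 0.0
```

>>> send_rows(increments=[[[0,0,0.001,0,0,0,0.045],[0,0,0.002,0,0,0,0.045],[0,0,0.003,0,0,0,0.045],[0,0,0.003,0,0,0,0.045]]])

```text
time: 12.75
tool_pos: [0.5406, 0.2789, -0.0227]
orientation: [-180.0, 0.0, 92.7]
wrist_force: [-0.4, 0.3, 0.8]
finger_gap: 0.484
grasp_force: 0.0
```

>>> send_rows(increments=[[[0,0,0.001,0,0,0,0.045],[0,0,0.002,0,0,0,0.045],[0,0,0.002,0,0,0,0.045]]])

```text
time: 13.05
tool_pos: [0.5406, 0.2789, -0.0247]
orientation: [-180.0, 0.0, 92.7]
wrist_force: [-0.0, 0.2, 0.0]
finger_gap: 0.485
grasp_force: 0.0
```

Run:
```python
from h import *
w=snapshot("wrist"); save(w,"w3")
s=snapshot("side"); save(s,"s3")
print(observe()["wrist_force"],observe()["tool_pos"])
# side: fingertip region; wrist: crop
f=w["frame"][130:330,170:470,::-1]; g=s["frame"][170:290,330:450,::-1]
f=cv2.resize(f,(480,320)); g=cv2.resize(g,(320,320),interpolation=cv2.INTER_CUBIC)
cv2.imwrite("pics/w3c.png",cv2.convertScaleAbs(np.hstack([f,g]),alpha=1.5,beta=30))
print(proj(s,np.array([.517,.279,0])),proj(s,np.array([.565,.279,0])))
```

```text
[ 0.19983976 -0.78118375 -0.32518673] [ 0.5406925   0.27890869 -0.02459226]
(np.float64(385.2216520904847), np.float64(205.36237965647913)) (np.float64(391.906657291473), np.float64(217.55274791048487))
```

Estimated tip height is now about 11 mm, so I'll push.

>>> send_rows(increments=[[[-0.015,0,0,0,0,0,0.045],[-0.028,0,0,0,0,0,0.045],[-0.036,0,0,0,0,0,0.045],[-0.04,0,0,0,0,0,0.045],[-0.044,0,0,0,0,0,0.045],[-0.048,0,0,0,0,0,0.045],[-0.052,0,0,0,0,0,0.045],[-0.056,0,0,0,0,0,0.045],[-0.06,0,0,0,0,0,0.045],[-0.064,0,0,0,0,0,0.045]]])

```text
time: 14.15
tool_pos: [0.5437, 0.2149, -0.0245]
orientation: [180.0, -0.0, 92.7]
wrist_force: [-0.5, 5.3, 1.1]
finger_gap: 0.485
grasp_force: 2.2
```

```bash
python3 chk.py
```

```text
[ 0.5437  0.2143 -0.0245] [0.27 2.56 0.47] 14.2
[([359, 205], [0.521, 0.157]), ([334, 218], [0.526, 0.074]), ([326, 208], [0.489, 0.066]), ([322, 210], [0.489, 0.053]), ([323, 225], [0.531, 0.036]), ([341, 257], [0.636, 0.043]), ([380, 236], [0.629, 0.17]), ([376, 230], [0.609, 0.168]), ([379, 228], [0.607, 0.178]), ([375, 231], [0.61, 0.164]), ([364, 208], [0.536, 0.167]), ([362, 210], [0.539, 0.158])]
```

Now it slides: 5 N, and the bookend has moved 18 mm.

>>> send_rows(increments=[[[-0.005,0,0,0,0,0,0.045],[-0.01,0,0,0,0,0,0.045],[-0.015,0,0,0,0,0,0.045],[-0.02,0,0,0,0,0,0.045],[-0.025,0,0,0,0,0,0.045],[-0.03,0,0,0,0,0,0.045],[-0.035,0,0,0,0,0,0.045],[-0.04,0,0,0,0,0,0.045],[-0.045,0,0,0,0,0,0.045],[-0.05,0,0,0,0,0,0.045],[-0.055,0,0,0,0,0,0.045]]])

```text
time: 15.3
tool_pos: [0.5463, 0.1597, -0.0245]
orientation: [-180.0, -0.0, 92.7]
wrist_force: [-0.6, 4.9, 1.8]
finger_gap: 0.491
grasp_force: 2.6
```

```bash
python3 chk.py
```

```text
[ 0.5463  0.159  -0.0245] [-0.5   1.12  2.59] 15.35
[([344, 213], [0.525, 0.107]), ([316, 227], [0.528, 0.016]), ([310, 217], [0.494, 0.012]), ([306, 217], [0.489, 0.002]), ([330, 263], [0.638, 0.008]), ([364, 245], [0.633, 0.117])]
```

>>> send_rows(increments=[[[-0.003,0,0,0,0,0,0.045],[-0.006,0,0,0,0,0,0.045],[-0.009,0,0,0,0,0,0.045],[-0.012,0,0,0,0,0,0.045],[-0.015,0,0,0,0,0,0.045],[-0.018,0,0,0,0,0,0.045],[-0.021,0,0,0,0,0,0.045],[-0.024,0,0,0,0,0,0.045],[-0.027,0,0,0,0,0,0.045]]])

```text
time: 16.25
tool_pos: [0.5475, 0.1335, -0.0245]
orientation: [-180.0, -0.0, 92.7]
wrist_force: [-0.3, 8.5, 2.3]
finger_gap: 0.482
grasp_force: 4.3
```

>>> send_rows(increments=[[[-0.002,0,0,0,0,0,0.045],[-0.004,0,0,0,0,0,0.045],[-0.006,0,0,0,0,0,0.045]]])

```text
time: 16.55
tool_pos: [0.5477, 0.1275, -0.0246]
orientation: [-180.0, -0.0, 92.7]
wrist_force: [-1.6, 9.0, 2.3]
finger_gap: 0.485
grasp_force: 4.4
```

>>> send_rows(increments=[[[-0.002,0,0,0,0,0,0.045],[-0.004,0,0,0,0,0,0.045],[-0.005,0,0,0,0,0,0.045]]])

```text
time: 16.85
tool_pos: [0.548, 0.1249, -0.0245]
orientation: [180.0, -0.2, 92.6]
wrist_force: [-2.1, 32.0, 0.7]
finger_gap: 0.485
grasp_force: 16.3
```

Run:
```python
from h import *
o=observe(); print(o["tool_pos"].round(4),o["wrist_force"].round(1))
S={n:snapshot(n) for n in("side","scene")}
for n in S: save(S[n],n+"4")
a=S["side"]["frame"][175:335,180:380,::-1]; cv2.imwrite("pics/v4.png",cv2.resize(a,(750,600),interpolation=cv2.INTER_CUBIC))
s=S["side"]
hs=cv2.cvtColor(s["frame"],cv2.COLOR_RGB2HSV); m=cv2.inRange(hs,(105,140,30),(125,255,255))
# sample along the row-y direction at z=.318 for several x: blue runs
c,sn=np.cos(np.radians(2.8)),np.sin(np.radians(2.8))
for xr in(-.10,-.05,.0,.05,.10):
    ys=np.arange(-.29,.05,.001); o=[]
    for y in ys:
        p=np.array([.55+xr*c-(y+.1)*sn,y+xr*sn,.318]); u,v=proj(s,p); o.append(m[int(round(v)),int(round(u))]>0)
    o=np.array(o,int); d=np.diff(np.r_[0,o,0]); st=np.where(d==1)[0]; en=np.where(d==-1)[0]
    print(xr,[(round(ys[i],3),round(ys[j-1],3)) for i,j in zip(st,en) if j-i>1])
```

```text
[ 0.548   0.1249 -0.0245] [-2.1 32.   0.7]
-0.1 [(np.float64(-0.258), np.float64(-0.211)), (np.float64(-0.207), np.float64(-0.206)), (np.float64(-0.186), np.float64(-0.143)), (np.float64(-0.141), np.float64(-0.138)), (np.float64(-0.114), np.float64(-0.082)), (np.float64(-0.073), np.float64(-0.034))]
-0.05 [(np.float64(-0.257), np.float64(-0.253)), (np.float64(-0.188), np.float64(-0.181)), (np.float64(-0.112), np.float64(-0.108)), (np.float64(-0.068), np.float64(-0.036))]
0.0 [(np.float64(-0.26), np.float64(-0.253)), (np.float64(-0.186), np.float64(-0.18)), (np.float64(-0.111), np.float64(-0.107)), (np.float64(-0.048), np.float64(-0.035))]
0.05 [(np.float64(-0.258), np.float64(-0.253)), (np.float64(-0.188), np.float64(-0.181)), (np.float64(-0.114), np.float64(-0.107)), (np.float64(-0.049), np.float64(-0.043)), (np.float64(-0.04), np.float64(-0.036))]
0.1 [(np.float64(-0.259), np.float64(-0.255)), (np.float64(-0.187), np.float64(-0.18)), (np.float64(-0.112), np.float64(-0.107)), (np.float64(-0.047), np.float64(-0.045)), (np.float64(-0.039), np.float64(-0.035))]
```

The force jumped to 32 N and the cover edges sit at an even 75 mm pitch, so the row is closed. I'll back away and check.

>>> send_rows(increments=[[[0.002,0,0,0,0,0,0.045],[0.005,0,0,0,0,0,0.045],[0.02,0,0,0,0,0,0.045],[0.05,0,0,0,0,0,0.045],[0.08,0,0,0,0,0,0.045],[0.08,0,-0.05,0,0,0,0.045],[0.08,0,-0.1,0,0,0,0.045],[0.08,0,-0.15,0,0,0,0.045],[0.1,0,-0.2,0,0,0,0.045],[0.12,0,-0.25,0,0,0,0.045],[0.12,0,-0.25,0,0,0,0.045]]])

```text
time: 18.05
tool_pos: [0.544, 0.2445, 0.2312]
orientation: [179.5, -0.1, 92.8]
wrist_force: [1.0, -0.8, 0.1]
finger_gap: 0.482
grasp_force: 0.0
```

```bash
python3 chk.py
python3 - <<'E'
from h import *
S={n:snapshot(n) for n in("side","scene")}
a=S["side"]["frame"][170:340,175:395,::-1]; b=S["scene"]["frame"][80:340,220:390,::-1]
a=cv2.resize(a,(492,380),interpolation=cv2.INTER_CUBIC); b=cv2.resize(b,(248,380))
cv2.imwrite("pics/fin.png",np.hstack([a,b]))
E
```

```text
[0.5434 0.2439 0.2292] [-0.31  0.06  0.05] 18.1
[([338, 216], [0.525, 0.087]), ([305, 232], [0.528, -0.019]), ([298, 222], [0.493, -0.025]), ([321, 268], [0.64, -0.021]), ([356, 249], [0.634, 0.091])]
```

View pics/fin.png

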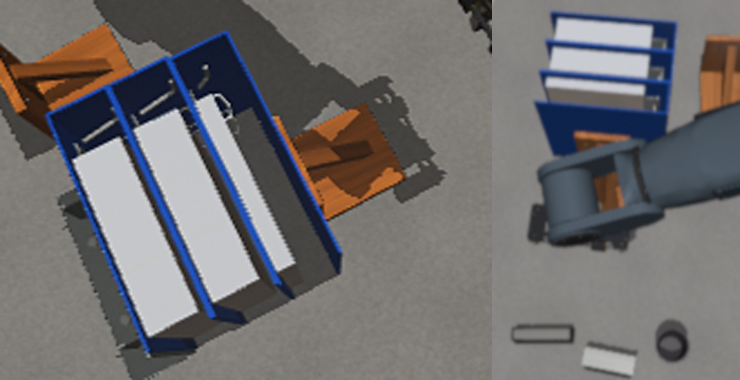

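The three binders stand tight together. The bookend upright (side crop about (275–325, 115–215)) is flush and square against the binder, the stationery is untouched, and the robot is clear.

```bash
python3 -c "
from station import hand_in
print(hand_in())"
```

```text
the job is handed in; nothing more can be done
None
```

The slumped binder is upright and the row is closed up, with the bookend tight and square against it; I handed the job in at about 18 s, but the hand-in returned no verdict.

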